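Set up the folding gauge rack and put the paddle gauges away

TASK

Set up the folding gauge rack: swing both of its legs, which lie folded across the front and bar the slots, all the way out until they snap home at their stops. Then slide every flat paddle gauge that lies on the bench, blade first, into the slot made for its blade width, fully home with its handle's shoulder against the rack, and let go; leave the other things on the bench where they are.

Things in the scene. Friction and masses are not known exactly. Their poses are not given: they have to be found in the camera images.
- rack: Fixed folding gauge rack, an aluminium block 75 (x) x 236 (y) x 46 high. Origin: centre of its underside, on the bench; z up; +x points from its front face (x = -37.5, towards the robot) into the block. Four horizontal slots open side by side in the front face, over 66 deep, floor 24 above the bench, 10 high. The two steel legs, folded, lie across the front and bar the slots.
- slot0 (a point): Middle of the lower edge of the mouth of a slot 23 mm wide (y = 94.5 mm on the rack); meant for the gauge with the 18 mm blade (2.5 mm room on each side, 5 mm in height). Axes as the rack's: +x is the way in.
- gauge0: Loose flat paddle gauge, 85 g: steel blade 18 wide, 5 thick, 62 long; grey handle 75 long, 16 wide, 24 high; the undersides of both are level, lying on the bench. Origin: where blade and handle meet (the shoulder), on the underside, mid width; +x to the blade's tip, -x along the handle, z up. Fully home, its shoulder touches the rack's front face and its origin is at slot0.
- slot1 (a point): Middle of the lower edge of the mouth of a slot 33 mm wide (y = 36.5 mm on the rack); meant for the gauge with the 28 mm blade (2.5 mm room on each side, 5 mm in height). Axes as the rack's: +x is the way in.
- gauge1: Loose flat paddle gauge, 100 g: steel blade 28 wide, 5 thick, 62 long; grey handle 75 long, 16 wide, 24 high; the undersides of both are level, lying on the bench. Origin: where blade and handle meet (the shoulder), on the underside, mid width; +x to the blade's tip, -x along the handle, z up. Fully home, its shoulder touches the rack's front face and its origin is at slot1.
- slot2 (a point): Middle of the lower edge of the mouth of a slot 43 mm wide (y = -21.5 mm on the rack); meant for the gauge with the 38 mm blade (2.5 mm room on each side, 5 mm in height). Axes as the rack's: +x is the way in.
- gauge2: Loose flat paddle gauge, 115 g: steel blade 38 wide, 5 thick, 62 long; grey handle 75 long, 16 wide, 24 high; the undersides of both are level, lying on the bench. Origin: where blade and handle meet (the shoulder), on the underside, mid width; +x to the blade's tip, -x along the handle, z up. Fully home, its shoulder touches the rack's front face and its origin is at slot2.
- slot3 (a point): Middle of the lower edge of the mouth of a slot 53 mm wide (y = -79.5 mm on the rack); meant for the gauge with the 48 mm blade (2.5 mm room on each side, 5 mm in height). Axes as the rack's: +x is the way in.
- gauge3: Loose flat paddle gauge, 130 g: steel blade 48 wide, 5 thick, 62 long; grey handle 75 long, 16 wide, 24 high; the undersides of both are level, lying on the bench. Origin: where blade and handle meet (the shoulder), on the underside, mid width; +x to the blade's tip, -x along the handle, z up. Fully home, its shoulder touches the rack's front face and its origin is at slot3.
- leg_l (a joint): Swing of the rack's left (+y of the rack) leg (steel bar 98 long, 10 thick, 4 to 38 above the bench) about its upright hinge, rad: 0 folded across the front, grows clockwise seen from above, out to the front and on to the side, end stop 2.8. Friction 0.06 N m; an over-centre spring pushes back below 2.1 (0.15 N m at most, near 1.4), so let go early it may swing back; past about 2.3 it snaps by itself to the stop.
- post_l (a point): Point on the axis of the left (+y of the rack) leg's upright round black finger post (14 diameter, from 38 to 88 above the bench), 70 above the bench, 76 from the hinge axis; moves with the leg.
- hinge_l (a point): On the hinge axis of the left (+y of the rack) leg, 47 above the bench, 52 before the rack's middle and 132 to its side.
- leg_r (a joint): Swing of the rack's right (-y of the rack) leg (steel bar 98 long, 10 thick, 4 to 38 above the bench) about its upright hinge, rad: 0 folded across the front, grows anticlockwise seen from above, out to the front and on to the side, end stop 2.8. Friction 0.06 N m; an over-centre spring pushes back below 2.1 (0.15 N m at most, near 1.4), so let go early it may swing back; past about 2.3 it snaps by itself to the stop.
- post_r (a point): Point on the axis of the right (-y of the rack) leg's upright round black finger post (14 diameter, from 38 to 88 above the bench), 70 above the bench, 76 from the hinge axis; moves with the leg.
- hinge_r (a point): On the hinge axis of the right (-y of the rack) leg, 47 above the bench, 52 before the rack's middle and 132 to its side.
- eraser: Bystander: white eraser 17 x 42 x 12, origin centre of its underside.
- ring_gauge: Bystander: steel ring gauge 58 diameter, 18 high, lying flat, origin centre of its underside.
- tweezers: Bystander: steel tweezers 13 x 122 x 8, origin near the middle of its underside.
- tape_roll: Bystander: roll of tape 94 diameter, 19 high, lying flat, origin centre of its underside.

How it is judged:
On the way:
1. both legs are swung out and snapped home (value of joint each of leg_l, leg_r above 2.7 rad), for 0.2 s.
At the end, for the whole second after the job is handed in: Both legs stand at their end stops (joint over 2.7 rad of 2.8); every gauge present is at rest in the slot of its own width, its origin within 6 mm sideways of the slot's middle, its shoulder no more than 6 mm short of the rack's face, its blade level with and along the slot (within 0.15 rad) (all of step 1 and x of gauge0 in the frame of slot0 between -0.006 and 0.004 m and y of gauge0 in the frame of slot0 between -0.006 and 0.006 m and z of gauge0 in the frame of slot0 between -0.008 and 0.015 m and angle between the z axis of each of gauge0, gauge1, gauge2, gauge3 and the z axis of rack, either way round below 0.15 rad and angle between the x axis of each of gauge0, gauge1, gauge2, gauge3 and the x axis of rack, either way round below 0.15 rad and linear speed of each of gauge0, gauge1, gauge2, gauge3 below 0.02 m/s and x of gauge1 in the frame of slot1 between -0.006 and 0.004 m and y of gauge1 in the frame of slot1 between -0.006 and 0.006 m and z of gauge1 in the frame of slot1 between -0.008 and 0.015 m and x of gauge2 in the frame of slot2 between -0.006 and 0.004 m and y of gauge2 in the frame of slot2 between -0.006 and 0.006 m and z of gauge2 in the frame of slot2 between -0.008 and 0.015 m and x of gauge3 in the frame of slot3 between -0.006 and 0.004 m and y of gauge3 in the frame of slot3 between -0.006 and 0.006 m and z of gauge3 in the frame of slot3 between -0.008 and 0.015 m); the robot touches nothing.
It fails at once if the eraser is shifted more than 5 cm (distance of eraser from where it was at the start of the episode above 0.05 m).
It fails at once if the ring_gauge is shifted more than 5 cm (distance of ring_gauge from where it was at the start of the episode above 0.05 m).
It fails at once if the tweezers is shifted more than 5 cm (distance of tweezers from where it was at the start of the episode above 0.05 m).
It fails at once if the tape_roll is shifted more than 5 cm (distance of tape_roll from where it was at the start of the episode above 0.05 m).
Of gauge0, gauge1, gauge2, gauge3 only 3 to 4 are there at a start; the rules pass over those that are not, and their reading is None.
At some moment in a run one of gauge0, gauge1, gauge2, gauge3 may be knocked a few centimetres aside while the robot is not near it.
Once in a run the grip may slacken for a moment while it holds something.
It also fails if it takes over 210 s, if anything falls off the work surface, if the arm or the gripper's body presses on something with over 40 N, if the wrist force passes 120 N, or if a joint passes its speed limit or range.

ROBOT

A 7-joint arm with a two-finger parallel gripper is mounted at the origin on a cart in front of the work surface, level with it; the furniture and walls round the work are solid. World frame = base frame: x ahead of the robot, y to its left, z up, the work surface at z = 0. Lengths are in m, angles in rad, forces in N, time in s.
With the tool pointing down it reaches from about 0.425 to 0.925 m from the base axis. Payload 6.8 kg.
Tool frame: the origin (TCP) lies on the front face of the gripper's body, between the roots of the fingers; the fingertips stand 73 mm ahead of it and the grasp point (between the pads) lies 54 mm ahead of it (env.nose_length is the distance from the TCP to the fingertips, in m); z points along the fingers, y is the direction in which the jaws open and shut (so a half turn about z gives the same grasp; the last joint's range is limited). The gripper opens to 85 mm and grips with 20 to 120 N. Pads are 22 mm wide; open, the fingers measure 114 mm over their backs; the gripper's body (76 mm by 85 mm) begins 54 mm behind the grasp point. The pads swing forward as they close: fully open they stand 13 mm farther back than shut.
Start: joints at [1.064, 0.477, 0.022, 1.555, -0.011, 1.109, -0.083], TCP at [0.262, -0.622, 0.304] pointing down, gripper open.
Joint ranges: [-2.96, 2.96], [-0.34, 2.1], [-1.41, 1.46], [0.24, 2.44], [-1.37, 4.51], [0.17, 1.92], [-2.96, 2.96]. Speed limits (rad/s): [2.39, 2.39, 3.14, 3.14, 3.14, 3.14, 3.14].

INTERFACE

Orientations are given as a unit quaternion [w, x, y, z].
In Python, from cell import env, kin, camera, calibration, job gives the robot as it stands. The module is installed in compiled form; this text tells all that it offers. Calls block until the motion is done:
- env.reach(position, orientation): joint-space move of the TCP to a pose.
- env.movel(position, velocity=0.15, rot=None, stop_force=None): straight line of the TCP; rot=None keeps the orientation; velocity is the mean speed in m/s. With stop_force (N) it stops when the force on the tool has changed by that much, and returns True; else False.
- env.goto_joints(angles): joint-space move.
- env.grip(opening, f_grip=None): finger opening in m; f_grip is the grip in N (None keeps the last); returns when the fingers have stopped.
- env.dwell(seconds).
- kin.inverse_kinematics(position, orientation): joint angles nearest the present ones, or None.
- env.get_state(): the state.
- camera(name): name is "scene" or "side" or "wrist"; returns (picture, depth): 420x560x3 uint8, blue, green, red; 420x560 float32, m along the optical axis (not along the pixel's ray), 0 where there is no reading.
- calibration(name): a dict with "fx", "fy", "cx", "cy" (pixels), "k1" (the pictures are not rectified: a ray, as slopes to the right and down, at radius r is drawn at 1 + k1 r^2 times it, then the intrinsics apply), "rvec" (rotation vector, rad) and "tvec" (3), from world to camera coordinates, as OpenCV has them. Camera axes: x right, y down, z forward; pixel columns grow to the right and rows downward; lengths in m; the calibration is good to about 2 mm. A picture is of the moment at which its call begins: read the wrist's pose just before it. calibration takes no time and is no camera call; for the wrist camera it gives the pose at the moment of the call.
A pose or a line that the arm cannot do raises env.PlanningError and nothing moves.
- job.job_done(): hands the job in, once; it reports no verdict.
The state is a dict: "time": time; "qpos": joint angles; "joint_velocities": joint speeds; "joint_torque": joint torques, N m; "tcp_pos": TCP position; "orientation": TCP orientation; "force": force on the tool from outside, world axes, zero at the start; "torque": the same for the moment, N m; "opening": finger opening in m.
Only numpy, scipy, OpenCV 4.12 (cv2) and the standard library are available. Lean on these libraries where they do the work, as an engineer would, in place of code of your own. Each camera call takes 0.05 s, during which the arm holds its last target.

## Working session

There is one attempt and no reset: what is moved stays moved. The work goes in short steps, each a Python script; the robot and the scene stay as the last script left them, time stands still between calls to the robot, and variables do not carry over. Pictures are saved under pics/ and viewed, and the job is handed in when it is done.

```bash
ls; mkdir -p pics; python3 - <<'E'
from cell import env,kin,camera,calibration,job
import cv2
s=env.get_state();print(s)
for n in ["scene","side","wrist"]:
    c=calibration(n);print(n,c)
    p,d=camera(n);cv2.imwrite(f"pics/{n}0.png",p);print(d.min(),d.max())
E
```

```text
pics
{'time': 0.0, 'qpos': array([ 1.06392253,  0.4777937 ,  0.02233357,  1.55645188, -0.01148494,
        1.10929528, -0.0831176 ]), 'joint_velocities': array([-0.00072695,  0.0017852 ,  0.00084416,  0.00091249,  0.0010672 ,
       -0.00039649, -0.00056578]), 'joint_torque': array([-9.59926329e-04, -5.96458876e+01,  1.60729095e+00, -2.81206173e+01,
        1.23555015e-02,  9.43624880e-03,  3.66194934e-05]), 'tcp_pos': array([ 0.261912  , -0.62161656,  0.30292959]), 'orientation': array([-8.74681021e-04,  9.80186189e-01,  1.98076266e-01, -2.51137253e-04]), 'force': array([-0.74651622,  0.07789809, -0.37552697]), 'torque': array([-0.05266956,  0.04839011,  0.06819759]), 'opening': 0.08531630563972749}
scene {'fx': 391.3831584231174, 'fy': 391.3831584231174, 'cx': 282.1481310678037, 'cy': 210.04163496009534, 'k1': -0.03224562183241859, 'rvec': array([ 1.92662884, -1.23302882,  0.58847772]), 'tvec': array([-0.47631402,  0.27246415,  0.88386076])}
0.0 2.1640267
side {'fx': 497.89278740653214, 'fy': 497.89278740653214, 'cx': 286.22248094843576, 'cy': 211.55049092529302, 'k1': -0.08192492220563402, 'rvec': array([ 2.14550932, -0.60583079,  0.29119269]), 'tvec': array([-0.5874322 ,  0.06955491,  1.14149208])}
0.0 1.9955788
wrist {'fx': 294.69481963671245, 'fy': 294.69481963671245, 'cx': 281.50167670949367, 'cy': 209.28837139508093, 'k1': -0.05106663316399713, 'rvec': array([-2.41535934,  1.60141762,  0.2313458 ]), 'tvec': array([-0.67274226, -0.03794129,  0.3814086 ])}
0.0 1.4611995
```

View pics/scene0.png

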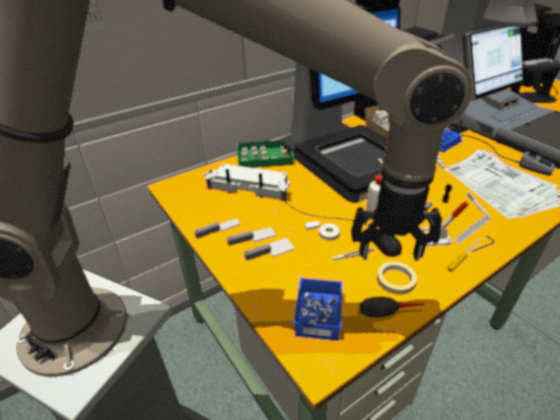

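View pics/side0.png

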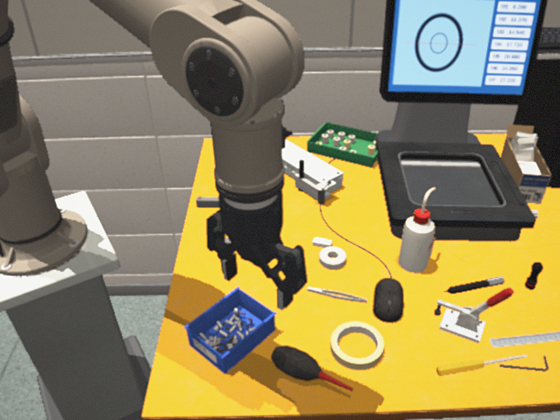

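View pics/wrist0.png

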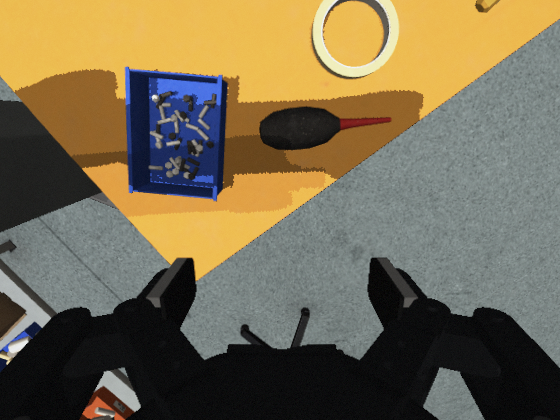

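The scene view shows the rack at about (250,180) with its two posts at (228,172) and (262,180). There are three gauges, at (217,228), (250,237) and (270,248). The eraser is at (313,225), the ring at (330,232), the tweezers at about (350,255) and the tape at (397,277). Next I'll write the localisation helpers.

```bash
cat > h.py <<'E'
from cell import env,kin,camera,calibration,job
import cv2, numpy as np
def cam(c):
    R,_=cv2.Rodrigues(np.array(c["rvec"])); return R,np.array(c["tvec"])
def ray(c,uv):
    uv=np.atleast_2d(np.array(uv,float))
    x=(uv[:,0]-c["cx"])/c["fx"]; y=(uv[:,1]-c["cy"])/c["fy"]
    a,b=x.copy(),y.copy()
    for _ in range(20):
        s=1+c["k1"]*(a*a+b*b); a=x/s;b=y/s
    R,t=cam(c)
    d=np.stack([a,b,np.ones_like(a)],1)@R   # R^T d
    return -R.T@t,d
def onz(c,uv,z):
    o,d=ray(c,uv); k=(z-o[2])/d[:,2]; return o+k[:,None]*d
def dep(c,uv,D):
    o,d=ray(c,uv); return o+D[:,None]*d
def proj(c,P):
    R,t=cam(c); q=np.atleast_2d(P)@R.T+t; a=q[:,0]/q[:,2];b=q[:,1]/q[:,2]
    s=1+c["k1"]*(a*a+b*b); return np.stack([a*s*c["fx"]+c["cx"],b*s*c["fy"]+c["cy"]],1)
def cloud(c,D):
    v,u=np.mgrid[0:D.shape[0],0:D.shape[1]]
    P=dep(c,np.stack([u.ravel(),v.ravel()],1),D.ravel()).reshape(D.shape+(3,)); P[D==0]=np.nan; return P
def down(yaw):
    # tool z down, jaw (tool y) axis at angle yaw from world +y... tool x axis = (cos,sin,0)
    X=np.array([np.cos(yaw),np.sin(yaw),0]);Z=np.array([0,0,-1.]);Y=np.cross(Z,X)
    from scipy.spatial.transform import Rotation as Ro
    q=Ro.from_matrix(np.stack([X,Y,Z],1)).as_quat(); return np.array([q[3],q[0],q[1],q[2]])
E
python3 - <<'E'
from h import *
c=calibration("scene");p,D=camera("scene");P=cloud(c,D)
np.save("s0.npy",P)
for n,uv in dict(rackL=(213,183),rackR=(288,190),postL=(228,172),postR=(262,180),g1=(200,231),g1t=(238,222),g2=(232,238),g2t=(273,233),g3=(248,253),g3t=(292,243),er=(313,225),ring=(330,224),tw=(350,255),tape=(397,265)).items():
    print(n,P[uv[1],uv[0]].round(3))
cv2.imwrite("pics/s1.png",cv2.resize(p[140:280,170:370],None,fx=4,fy=4,interpolation=cv2.INTER_CUBIC))
E
```

```text
rackL [0.606 0.014 0.03 ]
rackR [ 0.709 -0.213 -0.001]
postL [ 0.615 -0.045  0.082]
postR [ 0.638 -0.156  0.066]
g1 [ 0.385 -0.086  0.026]
g1t [ 0.485 -0.151  0.007]
g2 [ 0.4   -0.184  0.023]
g2t [ 0.483 -0.27   0.006]
g3 [ 0.364 -0.255  0.024]
g3t [ 0.473 -0.334 -0.001]
er [ 0.555 -0.365  0.014]
ring [ 0.573 -0.41   0.019]
tw [ 0.483 -0.5    0.009]
tape [ 0.485 -0.624  0.02 ]
```

View pics/s1.png

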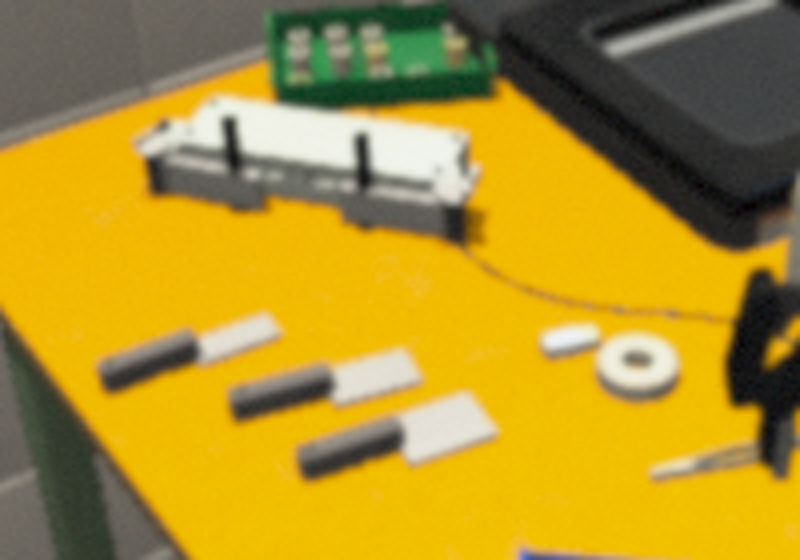

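```bash
python3 - <<'E'
from h import *
from scipy.spatial.transform import Rotation as Ro
s=env.get_state();c=calibration("wrist");R,t=cam(c)
w,x,y,z=s["orientation"];T=Ro.from_quat([x,y,z,w]).as_matrix()
print("cam in tool",T.T@(-R.T@t-s["tcp_pos"]), "axes (cols x,y,z in tool)\n",(T.T@R.T).round(3))
for yaw in (0,0.3,-0.3,3.14,-2.8):
  for pos in ((0.5,-0.2,0.35),(0.5,-0.2,0.42),(0.45,-0.15,0.08),(0.6,0.04,0.12)):
    print(yaw,pos,kin.inverse_kinematics(pos,down(yaw)))
E
```

```text
cam in tool [ 0.07062404 -0.00108333 -0.07213095] axes (cols x,y,z in tool)
 [[ 0.001 -0.96  -0.279]
 [ 1.     0.001 -0.001]
 [ 0.001 -0.279  0.96 ]]
0 (0.5, -0.2, 0.35) [ 0.38792408  0.21639418 -0.14441322  1.81936936  0.0345342   1.10825126
 -1.33937751]
0 (0.5, -0.2, 0.42) [ 0.40108654  0.16706871 -0.15674351  1.72019349  0.02729962  1.25645095
 -1.33274849]
0 (0.45, -0.15, 0.08) [ 0.27154147  0.51144301 -0.09865078  2.17558554  0.10901741  0.45900238
 -1.4831585 ]
0 (0.6, 0.04, 0.12) [-0.00292908  0.59272881 -0.22187084  1.85870839  0.18960698  0.7105284
 -1.90315056]
0.3 (0.5, -0.2, 0.35) [ 0.41070618  0.2180128  -0.17117075  1.81786682  0.04116133  1.10913919
 -1.04562801]
0.3 (0.5, -0.2, 0.42) [ 0.4143921   0.16800349 -0.17208606  1.71933266  0.03010968  1.25682574
 -1.03541553]
0.3 (0.45, -0.15, 0.08) [ 0.31381827  0.51360431 -0.14978834  2.17272568  0.16408688  0.46546931
 -1.23457022]
0.3 (0.6, 0.04, 0.12) [ 0.03209043  0.59751006 -0.26858847  1.85612977  0.22895421  0.71789458
 -1.63620135]
-0.3 (0.5, -0.2, 0.35) [ 0.3402973   0.21343952 -0.08856414  1.82251246  0.0209547 
[... 541 characters left out ...]
0.13739998  1.27551011
  1.70814725]
3.14 (0.45, -0.15, 0.08) [ 0.60923457  0.56091883 -0.50987441  2.15311866  0.52152728  0.54818636
  1.28027303]
3.14 (0.6, 0.04, 0.12) [ 0.35508033  0.69759007 -0.71857237  1.83324983  0.60259614  0.84219537
  0.90427309]
-2.8 (0.5, -0.2, 0.35) [ 0.86270241  0.28693054 -0.71975515  1.78940055  0.20659506  1.14202872
  1.98904974]
-2.8 (0.5, -0.2, 0.42) [ 0.8566521   0.22603241 -0.69848165  1.69193701  0.15107399  1.27850958
  2.03938163]
-2.8 (0.45, -0.15, 0.08) [ 0.69341163  0.58697042 -0.61524795  2.1477983   0.61648801  0.58580633
  1.5405246 ]
-2.8 (0.6, 0.04, 0.12) [ 0.33531965  0.68767982 -0.68930968  1.83457902  0.57844191  0.83070381
  1.26585533]
```

```bash
python3 - <<'E'
from h import *
env.reach([0.5,-0.2,0.42],down(0))
c=calibration("wrist");p,D=camera("wrist");print(env.get_state()["time"])
np.savez("w1.npz",p=p,D=D,**{k:c[k] for k in c});cv2.imwrite("pics/w1.png",p)
p,D=camera("scene");cv2.imwrite("pics/s2.png",p)
E
```

```text
2.0583
```

View pics/w1.png

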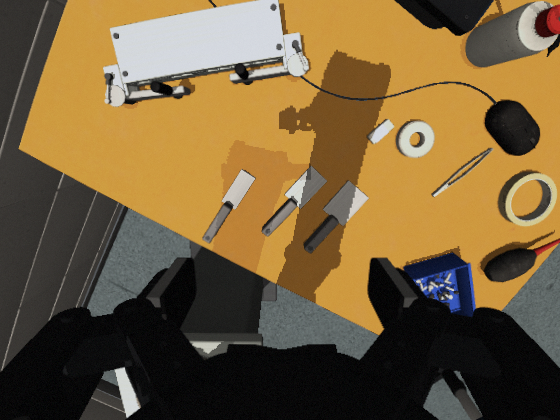

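Wrist view: the rack top spans (110,28) to (285,60) and the hinges are at (116,97) and (297,64). The gauges, in the order 1, 2, 3, are at (230,205), (295,200) and (337,215). The eraser is at (381,130), the ring at (415,139) and the tweezers at (462,172).

```bash
cat > meas.py <<'E'
from h import *
def rect(pts):
    r=cv2.minAreaRect((pts*1000).astype(np.float32)); b=cv2.boxPoints(r)/1000
    e=[b[1]-b[0],b[2]-b[1]]; L=[np.linalg.norm(v) for v in e]; i=int(np.argmax(L)); d=e[i]/L[i]
    if d[0]<0:d=-d
    return np.array(r[0])/1000,max(L),min(L),np.arctan2(d[1],d[0])
def gauges(c,p,D,roi=(0.3,0.66,-0.45,0.02),show=False):
    """blade: bright unsaturated pixels on plane z=.005; handle: grey dark on z=.024"""
    v,u=np.mgrid[0:420,0:560]; uv=np.stack([u.ravel(),v.ravel()],1)
    hsv=cv2.cvtColor(p,cv2.COLOR_BGR2HSV)
    g0=onz(c,uv,0.0).reshape(420,560,3)
    inr=(g0[...,0]>roi[0])&(g0[...,0]<roi[1])&(g0[...,1]>roi[2])&(g0[...,1]<roi[3])
    P=cloud(c,D); inr&=(P[...,2]<0.04)&(P[...,2]>-0.01)
    m=((hsv[...,1]<80)&inr).astype(np.uint8)
    n,l,st,ce=cv2.connectedComponentsWithStats(m)
    out=[]
    for i in range(1,n):
        if st[i,4]<150: continue
        k=(l==i); z=P[...,2]
        # handle: top face height
        hm=k&(z>0.015); bm=k&(z<0.012)
        if hm.sum()<60 or bm.sum()<60: continue
        hp=P[hm&(z>0.020)][:,:2]; uvb=np.stack(np.nonzero(bm)[::-1],1)
        # keep largest cc of eroded blade mask
        bp=onz(c,uvb,0.005)[:,:2]
        H=rect(hp)
        d=np.array([np.cos(H[3]),np.sin(H[3])])
        if (bp.mean(0)-H[0])@d<0: d=-d
        q=np.array([-d[1],d[0]])
        a=(bp-H[0])@d; b=(bp-H[0])@q
        f=bp[(a>0.045)]
        B=rect(f) if len(f)>20 else None
        bl=(f-H[0])@q
        out.append(dict(H=H,d=d,tip=np.percentile(a,99.5),w=np.percentile(bl,98)-np.percentile(bl,2),off=(np.percentile(bl,98)+np.percentile(bl,2))/2,B=B,n=st[i,4],cen=ce[i]))
    return out
E
python3 - <<'E'
from meas import *
z=np.load("w1.npz");c={k:z[k] for k in z.files if k not in"pD"};p,D=z["p"],z["D"]
for g in gauges(c,p,D): print({k:(np.round(v,4) if not isinstance(v,tuple) else v) for k,v in g.items()})
P=cloud(c,D);hsv=cv2.cvtColor(p,cv2.COLOR_BGR2HSV)
m=(P[...,2]>0.042)&(P[...,2]<0.05)&(P[...,0]>.55)&(hsv[...,2]>100)&(hsv[...,1]<60)
n,l,st,ce=cv2.connectedComponentsWithStats(cv2.morphologyEx(m.astype(np.uint8),cv2.MORPH_OPEN,np.ones((5,5))))
i=1+np.argmax(st[1:,4]);print(st[i]);k=l==i
uv=np.stack(np.nonzero(k)[::-1],1);print(rect(onz(c,uv,.046)[:,:2]),np.nanmedian(P[k][:,2]))
m=((P[...,2]>0.075)&(P[...,2]<0.095)&(P[...,0]>.5)&(hsv[...,2]<90)).astype(np.uint8)
n,l,st,ce=cv2.connectedComponentsWithStats(m)
for i in range(1,n):
  if st[i,4]>8: print("post?",st[i,4],ce[i],np.nanmedian(P[l==i],0))
for n,uv in dict(er=(381,130),ring=(404,139),ring2=(426,139),tw=(434,194),tw2=(490,150)).items(): print(n,P[uv[1],uv[0]].round(3))
E
```

```text
Traceback (most recent call last):
  File "meas.py", line 34, in gauges
    out.append(dict(H=H,d=d,tip=np.percentile(a,99.5),w=np.percentile(bl,98)-np.percentile(bl,2),off=(np.percentile(bl,98)+np.percentile(bl,2))/2,B=B,n=st[i,4],cen=ce[i]))
                                                        ~~~~~~~~~~~~~^^^^^^^
IndexError: index -1 is out of bounds for axis 0 with size 0
```

```bash
sed -i 's/        bl=(f-H\[0\])@q/        if B is None: continue\n        bl=(f-H[0])@q/' meas.py
cat > m1.py <<'E'
from meas import *
z=np.load("w1.npz");c={k:z[k] for k in z.files if k not in"pD"};p,D=z["p"],z["D"]
for g in gauges(c,p,D): print({k:(np.round(v,4) if not isinstance(v,tuple) else v) for k,v in g.items()})
P=cloud(c,D);hsv=cv2.cvtColor(p,cv2.COLOR_BGR2HSV)
m=(P[...,2]>0.042)&(P[...,2]<0.05)&(P[...,0]>.55)&(hsv[...,2]>100)&(hsv[...,1]<60)
n,l,st,ce=cv2.connectedComponentsWithStats(cv2.morphologyEx(m.astype(np.uint8),cv2.MORPH_OPEN,np.ones((5,5))))
i=1+np.argmax(st[1:,4]);print(st[i]);k=l==i
uv=np.stack(np.nonzero(k)[::-1],1);print(rect(onz(c,uv,.046)[:,:2]),np.nanmedian(P[k][:,2]))
m=((P[...,2]>0.075)&(P[...,2]<0.095)&(P[...,0]>.5)&(hsv[...,2]<90)).astype(np.uint8)
n,l,st,ce=cv2.connectedComponentsWithStats(m)
for i in range(1,n):
  if st[i,4]>8: print("post?",st[i,4],ce[i],np.nanmedian(P[l==i],0))
for n,uv in dict(er=(381,130),ring=(404,139),ring2=(426,139),tw=(434,194),tw2=(490,150)).items(): print(n,P[uv[1],uv[0]].round(3))
E
python3 m1.py
```

```text
{'H': (array([ 0.41818207, -0.19542938]), np.float32(0.07349783), np.float32(0.015496827), np.float32(-0.7349666)), 'd': array([ 0.7419, -0.6706], dtype=float32), 'tip': np.float64(0.0982), 'w': np.float64(0.0362), 'off': np.float64(-0.0006), 'B': (array([ 0.47117859, -0.24381787]), np.float32(0.053389974), np.float32(0.037955564), np.float32(-0.7285858)), 'n': np.int32(1305), 'cen': array([296.0667, 197.3908])}
{'H': (array([ 0.40875632, -0.0901467 ]), np.float32(0.072996356), np.float32(0.01470071), np.float32(-0.5932368)), 'd': array([ 0.8291, -0.559 ], dtype=float32), 'tip': np.float64(0.0984), 'w': np.float64(0.0265), 'off': np.float64(0.0004), 'B': (array([ 0.46858258, -0.12991101]), np.float32(0.053847615), np.float32(0.027686564), np.float32(-0.5853444)), 'n': np.int32(998), 'cen': array([230.1222, 201.4459])}
{'H': (array([ 0.38821033, -0.26683099]), np.float32(0.073712416), np.float32(0.015352597), np.float32(-0.68137765)), 'd': array([ 0.7767, -0.6299], dtype=float32), 'tip': np.float64(0.0983), 'w': np.float64(0.0463), 'off': np.float64(-0.0013), 'B': (array([ 0.4431821 , -0.31305902]), np.float32(0.05354125), np.float32(0.048253957), np.float32(-0.6858245)), 'n': np.int32(1515), 'cen': array([337.2911, 212.7261])}
[ 112    0  181   88 9342]
(array([ 0.68182117, -0.08414575]), np.float32(0.25924423), np.float32(0.07942817), np.float32(-1.4031404)) 0.04807364793728153
post? 1257 [461.21320605  11.43754972] [ 0.71210246 -0.42968046  0.07993874]
post? 456 [505.94298246  37.1622807 ] [ 0.67929366 -0.48656542  0.08419892]
post? 107 [239.85981308  68.89719626] [ 0.63714177 -0.14770159  0.08970685]
post? 133 [156.66917293  86.54135338] [ 0.61812489 -0.03886676  0.08896273]
er [ 0.561 -0.357  0.014]
ring [ 0.548 -0.393  0.021]
ring2 [ 0.548 -0.429  0.019]
tw [ 0.456 -0.46   0.01 ]
tw2 [ 0.531 -0.546  0.008]
```

The three gauges present are gauge1, gauge2 and gauge3. Their measured blade widths of 28, 38 and 48 mm and handle length of 73 mm match the given sizes. The posts measure 111 mm apart against 112 mm expected. Now I'll swing the legs.

```bash
cat > legs.py <<'E'
from h import *
import sys
PL=np.array([0.6181,-0.0389]);PR=np.array([0.6371,-0.1477])
yv=(PL-PR)/np.linalg.norm(PL-PR);xv=np.array([yv[1],-yv[0]])
C=(PL+PR)/2+0.052*xv; Z=0.128
print("rack",C,np.arctan2(xv[1],xv[0]))
W=lambda a,b:C+a*xv+b*yv
def path(side,end=2.74,flip=1):
    s=1 if side=="l" else -1
    hinge=W(-.052,s*.132); out=[]
    for t in np.arange(0,end+1e-6,end/14):
        # direction
        a=-s*(np.pi/2+t); r=np.cos(a)*xv+np.sin(a)*yv
        yaw=np.arctan2(*(flip*r)[::-1]); out.append((hinge+.076*r,yaw,t))
    return out
if __name__=="__main__":
    side=sys.argv[1];flip=int(sys.argv[2]);go=len(sys.argv)>3
    pts=path(side,flip=flip)
    if not go:
        for p,y,t in pts:
            q=kin.inverse_kinematics([*p,Z],down(y)); print(p.round(3),round(y,2),None if q is None else q.round(2))
        sys.exit()
    p,y,_=pts[0]
    env.grip(0.045)
    env.reach([*p,0.25],down(y)); env.movel([*p,Z],0.12,stop_force=15)
    for p,y,t in pts[1:]:
        env.movel([*p,Z],0.09,rot=down(y))
        s=env.get_state(); print(round(t,2),s["force"].round(1),s["qpos"][6].round(2))
    env.dwell(0.3)
    env.movel([*p,0.25],0.2); print(env.get_state()["time"])
E
python3 legs.py l 1; python3 legs.py l -1; python3 legs.py r 1; python3 legs.py r -1
```

```text
rack [ 0.67882478 -0.0843545 ] 0.17288892176292822
[ 0.618 -0.038] -1.4 [-0.11  0.59  0.09  1.83 -0.08  0.72 -2.94]
[ 0.603 -0.039] -1.59 [-0.3   0.6   0.35  1.88 -0.3   0.71 -2.94]
[ 0.588 -0.037] -1.79 [-0.47  0.63  0.58  1.93 -0.51  0.73 -2.95]
[ 0.574 -0.033] -1.99 [-0.85  1.03  1.26  1.98 -1.14  1.11 -2.61]
[ 0.561 -0.026] -2.18 [-0.87  1.01  1.26  2.01 -1.14  1.09 -2.81]
[ 0.55  -0.016] -2.38 [ 0.76  0.87 -1.19  1.94  0.95  1.05  1.47]
[ 0.541 -0.004] -2.57 [ 0.75  0.85 -1.19  1.96  0.95  1.04  1.25]
[0.534 0.009] -2.77 [ 0.73  0.84 -1.19  1.97  0.94  1.03  1.02]
[0.53  0.023] -2.96 [ 0.7   0.84 -1.19  1.98  0.94  1.02  0.8 ]
[0.529 0.038] 3.12 [ 0.29  0.56 -0.6   2.    0.47  0.72  0.95]
[0.531 0.053] 2.93 [ 0.25  0.56 -0.59  2.    0.46  0.72  0.73]
[0.535 0.067] 2.73 [ 0.21  0.56 -0.57  1.99  0.45  0.72  0.53]
[0.542 0.08 ] 2.54 [ 0.16  0.56 -0.53  1.97  0.42  0.72  0.33]
[0.552 0.091] 2.34 [ 0.11  0.57 -0.5   1.94  0.4   0.73  0.15]
[0.564 0.101] 2.15 [ 0.1   0.59 -0.5   1.91  0.4   0.74 -0.06]
rack [ 0.67882478 -0.0843545 ] 0.17288892176292822
[ 0.618 -0.038] 1.74 [ 0.26  0.
[... 2293 characters left out ...]
.62 [ 0.28  0.59 -0.11  1.83  0.09  0.73 -2.07]
[ 0.581 -0.192] -0.42 [ 0.31  0.59 -0.12  1.84  0.1   0.72 -1.86]
[ 0.576 -0.206] -0.22 [ 0.33  0.59 -0.12  1.83  0.1   0.73 -1.64]
[ 0.574 -0.221] -0.03 [ 0.36  0.59 -0.13  1.83  0.11  0.73 -1.42]
[ 0.575 -0.236] 0.17 [ 0.39  0.6  -0.13  1.81  0.11  0.74 -1.21]
[ 0.579 -0.25 ] 0.36 [ 0.41  0.61 -0.14  1.79  0.12  0.75 -1.  ]
[ 0.586 -0.264] 0.56 [ 0.43  0.63 -0.15  1.76  0.13  0.77 -0.79]
[ 0.595 -0.275] 0.75 [ 0.45  0.65 -0.16  1.72  0.13  0.78 -0.59]
[ 0.606 -0.285] 0.95 [ 0.49  0.67 -0.2   1.68  0.17  0.81 -0.41]
[ 0.619 -0.293] 1.15 [ 0.51  0.69 -0.24  1.64  0.2   0.83 -0.23]
[ 0.633 -0.297] 1.34 [ 0.53  0.71 -0.27  1.6   0.23  0.86 -0.06]
```

```bash
sed -i 's/out.append((hinge/yaw=max(yaw,-0.75) if s>0 else yaw; out.append((hinge/' legs.py
python3 legs.py l -1 go; python3 legs.py r -1 go
python3 - <<'E'
from h import *
env.reach([0.5,-0.2,0.42],down(0))
c=calibration("wrist");p,D=camera("wrist");print(env.get_state()["time"])
np.savez("w1.npz",p=p,D=D,**{k:c[k] for k in c});cv2.imwrite("pics/w2.png",p)
E
python3 m1.py
```

```text
rack [ 0.67882478 -0.0843545 ] 0.17288892176292822
0.2 [-0.4 -0.5  0.3] -0.3
0.39 [ 0.4  0.1 -0.4] -0.47
0.59 [-1.1  0.3  0.5] -0.64
0.78 [ 0.5  0.6 -0.3] -0.82
0.98 [0.4 0.9 0.1] -1.0
1.17 [ 0.9 -0.4  0.1] -1.18
1.37 [ 0.5 -1.6 -0.9] -1.37
1.57 [ 0.6  0.4 -0.2] -1.56
1.76 [-0.2 -0.5 -0.6] -1.74
1.96 [-0.7 -0.8 -1.1] -1.93
2.15 [-0.7 -0.3 -0.6] -2.11
2.35 [ 0.5 -0.1  0.1] -2.29
2.54 [-0.1  0.1 -0.2] -2.42
2.74 [-0.  -0.1 -0.5] -2.43
10.7
rack [ 0.67882478 -0.0843545 ] 0.17288892176292822
0.2 [ 0.2 -0.2 -0.2] -2.37
0.39 [-1.2 -0.5 -0.7] -2.2
0.59 [ 0.3 -0.3 -0.3] -2.02
0.78 [ 0.5  0.3 -0.1] -1.85
0.98 [0.5 0.9 0.4] -1.67
1.17 [-1.5  0.8 -0.4] -1.48
1.37 [-0.2  0.9 -0.3] -1.3
1.57 [-0.3  1.1 -0.3] -1.12
1.76 [-0.1 -0.1 -1.2] -0.94
1.96 [-0.7  0.4  1.1] -0.76
2.15 [-0.1  0.3  0.4] -0.58
2.35 [0.2 0.7 1. ] -0.41
2.54 [ 0.4 -0.1  0.2] -0.24
2.74 [-0.   0.8  0. ] -0.07
18.9417
20.175
{'H': (array([ 0.41806253, -0.19528218]), np.float32(0.07351195), np.float32(0.015406502), np.float32(-0.7349862)), 'd': array([ 0.7418, -0.6706], dtype=float32), 'tip': np.float64(0.0983), 'w': np.float64(0.0
[... 1009 characters left out ...]
: array([338.1386, 212.8455])}
[ 111    0  190   89 9609]
(array([ 0.68265717, -0.08882701]), np.float32(0.26791522), np.float32(0.082216434), np.float32(-1.3930439)) 0.04805718962371508
post? 1273 [463.21681068  11.4752553 ] [ 0.71222273 -0.42949607  0.07996758]
post? 133 [506.81203008  20.60150376] [ 0.70245802 -0.48437507  0.08250609]
post? 111 [511.40540541  53.35135135] [ 0.66178463 -0.49975515  0.08022851]
post? 135 [357.63703704  72.86666667] [ 0.63276962 -0.29512611  0.08937905]
post? 143 [ 59.55944056 121.42657343] [0.57621524 0.10219807 0.08875981]
er [ 0.561 -0.355  0.015]
ring [ 0.548 -0.391  0.02 ]
ring2 [ 0.548 -0.426  0.021]
tw [ 0.456 -0.46   0.006]
tw2 [ 0.532 -0.544  0.008]
```

View pics/w2.png

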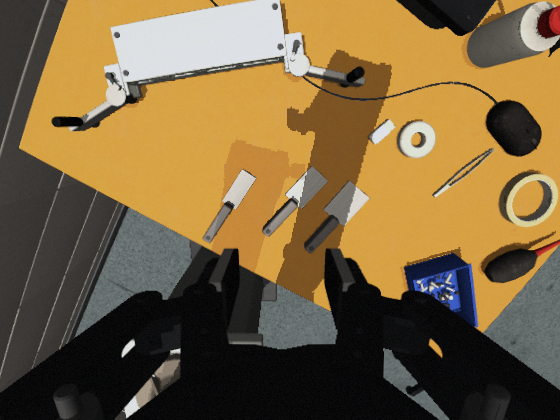

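Both posts appear swung out, at (67,122) and (355,75). I'll take one closer look at the rack to refine its pose and the leg angles.

```bash
cat > rk.py <<'E'
from h import *
env.reach([0.62,-0.095,0.34],down(0.173))
c=calibration("wrist");p,D=camera("wrist");print(env.get_state()["time"])
np.savez("w3.npz",p=p,D=D,**{k:c[k] for k in c});cv2.imwrite("pics/w3.png",p)
E
python3 rk.py
```

```text
20.9667
```

View pics/w3.png

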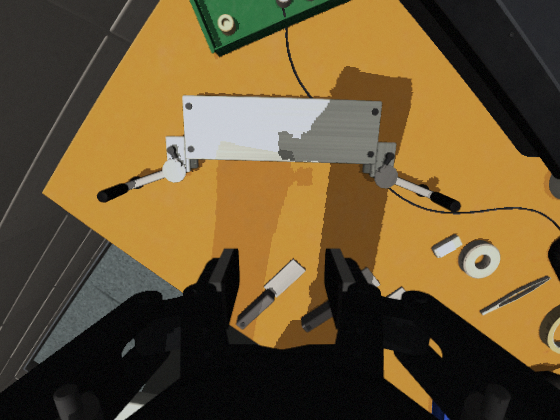

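```bash
cat > m3.py <<'E'
from meas import *
z=np.load("w3.npz");c={k:z[k] for k in z.files if k not in"pD"};p,D=z["p"],z["D"]
P=cloud(c,D);hsv=cv2.cvtColor(p,cv2.COLOR_BGR2HSV)
m=(P[...,2]>0.040)&(P[...,2]<0.056)&(hsv[...,1]<60)&(hsv[...,2]>60)
v,u=np.mgrid[0:420,0:560]; m&=(u>178)&(u<388)&(v>85)&(v<172)
m=cv2.morphologyEx(m.astype(np.uint8),cv2.MORPH_OPEN,np.ones((9,9)))
# cut to block: edge lines by fitting per column/row boundary
uv=[];
def fit(pts):
    pts=onz(c,np.array(pts,float),.046)[:,:2]
    for _ in range(3):
        vx,vy,x0,y0=cv2.fitLine(pts.astype(np.float32),cv2.DIST_HUBER,0,1e-4,1e-4).ravel()
        r=np.abs((pts-[x0,y0])@[-vy,vx]); pts=pts[r<0.0015+0*r] if (r<.0015).sum()>10 else pts
    return np.array([x0,y0]),np.array([vx,vy]),len(pts)
cols=range(205,365); top=[(x,np.nonzero(m[:,x])[0].min()-.5) for x in cols]; bot=[(x,np.nonzero(m[:,x])[0].max()+.5) for x in cols]
rows=range(105,140);le=[(np.nonzero(m[y])[0].min()-.5,y) for y in rows];ri=[(np.nonzero(m[y])[0].max()+.5,y) for y in rows]
L={n:fit(q) for n,q in dict(back=top,front=bot,left=le,right=ri).items()}
for n,(a,d,k) in L.items(): print(n,a.round(4),np.degrees(np.arctan2(d[1],d[0])).round(2),k)
def inter(A,B):
    M=np.stack([A[1],-B[1]],1);t=np.linalg.solve(M,B[0]-A[0]);return A[0]+t[0]*A[1]
K=[inter(L[a],L[b]) for a,b in(("front","left"),("front","right"),("back","right"),("back","left"))]
K=np.array(K);print(K.round(4),"sides",[np.linalg.norm(K[i]-K[(i+1)%4]).round(4) for i in range(4)]);print("C",K.mean(0))
yv=K[0]-K[1]+K[3]-K[2];yv/=np.linalg.norm(yv);print("yaw",np.arctan2(-yv[0],yv[1]))
C=K.mean(0);th=np.arctan2(-yv[0],yv[1]);xv=np.array([np.cos(th),np.sin(th)])
for n,uv in dict(hl=(174,171),hr=(386,177)).items():
    q=onz(c,[uv],.047)[0,:2]-C;print(n,q@xv,q@yv)
mm=((P[...,2]>0.08)&(P[...,2]<0.1)&(hsv[...,2]<90)).astype(np.uint8)
n,l,st,ce=cv2.connectedComponentsWithStats(mm)
for i in range(1,n):
  if st[i,4]>20 and ce[i][1]<230:
    k=(l==i)&(P[...,2]>0.0865); 
    if k.sum()<10: continue
    uvk=np.stack(np.nonzero(k)[::-1],1); q=onz(c,uvk,.088)[:,:2]; (cx,cy),r=cv2.minEnclosingCircle((q*1000).astype(np.float32))
    q=np.array([cx,cy])/1000-C; a,b=q@xv,q@yv
    print("post",ce[i].round(),k.sum(),"r",r,a,b,"joint",np.arctan2(abs(b)-.132,-(a+.052))+np.pi/2,"rad",np.hypot(abs(b)-.132,a+.052))
E
python3 m3.py
```

```text
back [ 0.719  -0.0817] -81.82 159
front [ 0.6442 -0.0833] -81.82 140
left [0.6704 0.0333] 5.12 29
right [ 0.7094 -0.1943] 25.08 14
[[ 0.628   0.0295]
 [ 0.6633 -0.2159]
 [ 0.7336 -0.183 ]
 [ 0.7021  0.0361]] sides [np.float32(0.2479), np.float32(0.0776), np.float32(0.2214), np.float32(0.0744)]
C [ 0.6817337  -0.08333179]
yaw 0.14269741
hl -0.05334235940003368 0.1320421800730514
hr -0.053019262860619906 -0.13417467375115297
post [30. 56.] 1262 r 73.87759399414062 0.0652899726657939 0.26701384150523005 joint 3.8568579085969863 rad 0.17884539436603353
post [104. 195.] 114 r 7.497511386871338 -0.07749876035171016 0.20246894339527205 joint 2.7944056471955876 rad 0.07494036804499964
post [452. 205.] 110 r 7.600489616394043 -0.07736082760733344 -0.20392360896305545 joint 2.802596493006487 rad 0.07626386498991114
```

The legs read 2.79 and 2.80 rad, so both are home. The rack edges are clean: yaw 0.143, centre (0.682,-0.084). Hinges and posts agree to within about 1 mm. Now I'll pick the first gauge, gauge1.

```bash
cat > pick.py <<'E'
from meas import *
import sys
W={1:.028,2:.038,3:.048}
def look(pos=(0.5,-0.2,0.42)):
    env.reach(list(pos),down(0)); c=calibration("wrist");p,D=camera("wrist");return c,p,D
def find(i,pos=(0.5,-0.2,0.42),save=None):
    c,p,D=look(pos)
    if save: cv2.imwrite(save,p)
    for g in gauges(c,p,D):
        if abs(g["B"][2]-W[i])<.004 or abs(g["w"]+.0015-W[i])<.003:
            d=g["d"].astype(float); d/=np.linalg.norm(d)
            print("g",i,"H",g["H"],"tip",g["tip"].round(4),"w",g["B"][2],"yawB",g["B"][3],"off",g["off"])
            tip=g["H"][0]+d*g["tip"]; sh=g["H"][0]+d*(.0375+(g["tip"]-.0995)/2)
            return sh,d
    print("not found",[ (g["H"],g["B"]) for g in gauges(c,p,D)])
def pick(i,back=.019,**k):
    sh,d=find(i,**k); yaw=np.arctan2(d[1],d[0]); q=sh-back*d
    print("shoulder",sh,"yaw",yaw,"grasp",q,"r",np.hypot(*q))
    env.grip(.05,60)
    env.reach([*q,.16],down(yaw))
    print("contact",env.movel([*q,.079],.1,stop_force=12))
    env.grip(0.0,80); s=env.get_state();print("opening",s["opening"],s["tcp_pos"])
    env.movel([*q,.20],.15)
    env.dwell(.2);s=env.get_state();print("opening",s["opening"],s["force"],s["time"])
    c=calibration("wrist");p,D=camera("wrist");np.savez("hand.npz",p=p,D=D,**{k:c[k] for k in c},tcp=s["tcp_pos"],yaw=yaw);cv2.imwrite(f"pics/hand{i}_{int(s['time'])}.png",p);print(f"pics/hand{i}_{int(s['time'])}.png")
if __name__=="__main__": pick(int(sys.argv[1]))
E
python3 pick.py 1
```

```text
g 1 H (array([ 0.40889398, -0.09031328]), np.float32(0.07285188), np.float32(0.014759035), np.float32(-0.5867654)) tip 0.0979 w 0.027721222 yawB -0.59239 off 3.8024017403243994e-05
shoulder [ 0.43947338 -0.11064494] yaw -0.586765413178158 grasp [ 0.4236514 -0.1001252] r 0.4353223662011987
contact False
opening 0.014184061470303598 [ 0.42398035 -0.10018382  0.07975026]
opening 0.014022235670134305 [-0.12942577  0.47762788 -1.26028725] 25.625
pics/hand1_25.png
```

View pics/hand1_25.png

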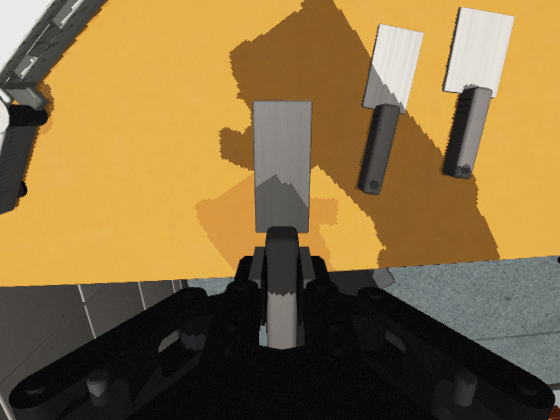

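The gauge is held straight, with its blade at (254–311, 100–232) and the shoulder at row 232. I'll measure its pose in the hand.

```bash
cat > hand.py <<'E'
from meas import *
def inhand(f="hand.npz"):
    """returns yaw offset, lateral offset, shoulder forward (tool frame, from tip), height of blade top below TCP, pitch"""
    z=np.load(f);c={k:z[k] for k in("fx","fy","cx","cy","k1","rvec","tvec")};p,D=z["p"],z["D"];tcp=z["tcp"];yaw=float(z["yaw"])
    P=cloud(c,D)-tcp; X=np.array([np.cos(yaw),np.sin(yaw),0]);Y=np.array([-np.sin(yaw),np.cos(yaw),0])
    a=P@X;b=P@Y;h=P[...,2]
    k=(h>-.10)&(h<-.055)&(a>.0)&(a<.12)&(np.abs(b)<.04)&(a>.028)
    k=cv2.morphologyEx(k.astype(np.uint8),cv2.MORPH_OPEN,np.ones((3,3)))
    n,l,st,ce=cv2.connectedComponentsWithStats(k);i=1+np.argmax(st[1:,4]);k=l==i
    A=np.stack([a[k],b[k],np.ones(k.sum())],1);co=np.linalg.lstsq(A,h[k],rcond=None)[0]
    hm=np.median(h[k]); uv=np.stack(np.nonzero(k)[::-1],1)
    q=onz(c,uv,tcp[2]+hm)-tcp; qa,qb=q@X,q@Y
    # edges per row
    mids=[];ws=[]
    for r in np.unique(uv[:,1]):
        s=uv[:,1]==r
        if s.sum()>10: mids.append((qa[s].mean(),(qb[s].max()+qb[s].min())/2));ws.append(np.ptp(qb[s]))
    mids=np.array(mids);pf=np.polyfit(mids[:,0],mids[:,1],1)
    tip=np.percentile(qa,99.8)
    res=dict(yawoff=np.arctan(pf[0]),lat_sh=np.polyval(pf,.019),lat_tip=np.polyval(pf,.081),tip=tip,shoulder=tip-.062,top=hm,slope_fwd=co[0],slope_lat=co[1],w=np.median(ws),n=int(k.sum()))
    print({k:round(float(v),4) for k,v in res.items()});return res
if __name__=="__main__": inhand()
E
python3 hand.py
```

```text
{'yawoff': -0.0017, 'lat_sh': 0.0003, 'lat_tip': 0.0002, 'tip': 0.08, 'shoulder': 0.018, 'top': -0.0728, 'slope_fwd': -0.0053, 'slope_lat': 0.0004, 'w': 0.0274, 'n': 6131.0}
```

```bash
cat > ins.py <<'E'
from hand import *
import sys
C=np.array([.6819,-.0842]);TH=.1427
xv=np.array([np.cos(TH),np.sin(TH)]);yv=np.array([-xv[1],xv[0]])
YS={1:.0365,2:-.0215,3:-.0795}
def insert(i,res,zt=.1055):
    yaw=TH-res["yawoff"]; X=np.array([np.cos(yaw),np.sin(yaw)]);Y=np.array([-X[1],X[0]])
    def tcp(x,dy=0): # x: shoulder pos relative to mouth
        s=C+(-.0375+x)*xv+(YS[i]+dy)*yv
        return s-res["shoulder"]*X-res["lat_sh"]*Y
    q=down(yaw)
    env.reach([*tcp(-.082),.2],q); env.movel([*tcp(-.082),zt],.15)
    env.dwell(.2); s=env.get_state();print("open",s["opening"],s["tcp_pos"].round(4),tcp(-.082).round(4))
    c=calibration("wrist");p,D=camera("wrist");cv2.imwrite(f"pics/pre{i}_{int(s['time'])}.png",p)
    if s["opening"]<.011: print("LOST?");return False
    st=env.movel([*tcp(.004),zt],.05,stop_force=12)
    s=env.get_state();e=(s["tcp_pos"][:2]-tcp(0))
    print("stopped",st,"x rel home",e@xv,"lat",e@yv,"F",s["force"].round(1),"open",s["opening"],"t",s["time"]);return e@xv
def release():
    s=env.get_state();env.grip(.04);p=s["tcp_pos"];env.dwell(.3);env.movel([p[0],p[1],.22],.15)
if __name__=="__main__":
    i=int(sys.argv[1]);r=inhand();x=insert(i,r)
    if x is not False and x>-.003: release();print("released")
E
python3 ins.py 1; ls pics
```

```text
{'yawoff': -0.0017, 'lat_sh': 0.0003, 'lat_tip': 0.0002, 'tip': 0.08, 'shoulder': 0.018, 'top': -0.0728, 'slope_fwd': -0.0053, 'slope_lat': 0.0004, 'w': 0.0274, 'n': 6131.0}
open 0.014023828625654818 [ 0.5413 -0.0681  0.1065] [ 0.5407 -0.0679]
stopped True x rel home -0.0008214721157413083 lat -3.5089024763462435e-05 F [ 0.1 -0.   1.7] open 0.014030884813097992 t 28.8833
released
hand1_25.png
pre1_27.png
s1.png
s2.png
scene0.png
side0.png
w1.png
w2.png
w3.png
wrist0.png
```

```bash
python3 pick.py 2 && python3 hand.py
```

```text
g 2 H (array([ 0.41821478, -0.19531732]), np.float32(0.07371867), np.float32(0.0152097875), np.float32(-0.7329978)) tip 0.0983 w 0.037977234 yawB -0.7386332 off -0.000805101287868773
shoulder [ 0.4456469 -0.2200153] yaw -0.732997792866826 grasp [ 0.43152663 -0.20730239] r 0.4787374192148477
contact False
opening 0.013985286190081776 [ 0.43185322 -0.20748564  0.07979446]
opening 0.01378349620084662 [-0.14551412 -0.36915962 -0.72221738] 35.425
pics/hand2_35.png
{'yawoff': -0.0015, 'lat_sh': -0.0001, 'lat_tip': -0.0002, 'tip': 0.0804, 'shoulder': 0.0184, 'top': -0.0729, 'slope_fwd': -0.0065, 'slope_lat': -0.0018, 'w': 0.0374, 'n': 8403.0}
```

```bash
python3 ins.py 2; python3 pick.py 3 && python3 hand.py; ls -t pics|head -4
```

```text
{'yawoff': -0.0015, 'lat_sh': -0.0001, 'lat_tip': -0.0002, 'tip': 0.0804, 'shoulder': 0.0184, 'top': -0.0729, 'slope_fwd': -0.0065, 'slope_lat': -0.0018, 'w': 0.0374, 'n': 8403.0}
open 0.014041243373014585 [ 0.5491 -0.1252  0.1065] [ 0.5485 -0.125 ]
stopped True x rel home -0.0007273116086103128 lat -8.481257504190155e-05 F [ 0.9 -0.   1.2] open 0.0139616788962397 t 38.7167
released
g 3 H (array([ 0.38815857, -0.26685031]), np.float32(0.07375253), np.float32(0.0150289945), np.float32(-0.67813295)) tip 0.0984 w 0.04836274 yawB -0.6833503 off -0.0014950665144608227
shoulder [ 0.41693713 -0.29003369] yaw -0.6781329299521129 grasp [ 0.40214097 -0.27811422] r 0.4889426147378559
contact False
opening 0.013929814642067608 [ 0.40240462 -0.27835473  0.0798029 ]
opening 0.01424594012911128 [ 0.15822017 -0.29986654 -0.99674122] 45.25
pics/hand3_45.png
{'yawoff': -0.0029, 'lat_sh': 0.0, 'lat_tip': -0.0002, 'tip': 0.0804, 'shoulder': 0.0184, 'top': -0.0729, 'slope_fwd': -0.0068, 'slope_lat': -0.0009, 'w': 0.0473, 'n': 10591.0}
hand3_45.png
pre2_37.png
hand2_35.png
pre1_27.png
```

```bash
python3 ins.py 3; python3 - <<'E'
from h import *
for f,pos in(("f1",(0.5,-0.12,0.34)),("f2",(0.5,-0.2,.42))):
    env.reach(list(pos),down(0.143 if f=="f1" else 0))
    c=calibration("wrist");p,D=camera("wrist");cv2.imwrite(f"pics/{f}.png",p);np.savez(f+".npz",p=p,D=D,**{k:c[k] for k in c})
p,D=camera("scene");cv2.imwrite("pics/f3.png",p)
print(env.get_state()["time"])
E
```

```text
{'yawoff': -0.0029, 'lat_sh': 0.0, 'lat_tip': -0.0002, 'tip': 0.0804, 'shoulder': 0.0184, 'top': -0.0729, 'slope_fwd': -0.0068, 'slope_lat': -0.0009, 'w': 0.0473, 'n': 10591.0}
open 0.014197586733239464 [ 0.5573 -0.1828  0.1066] [ 0.5567 -0.1826]
stopped True x rel home -0.0006264921672020638 lat -5.646318026424362e-05 F [-0.2 -0.8  3. ] open 0.013927602063924972 t 48.675
released
51.725
```

View pics/f1.png

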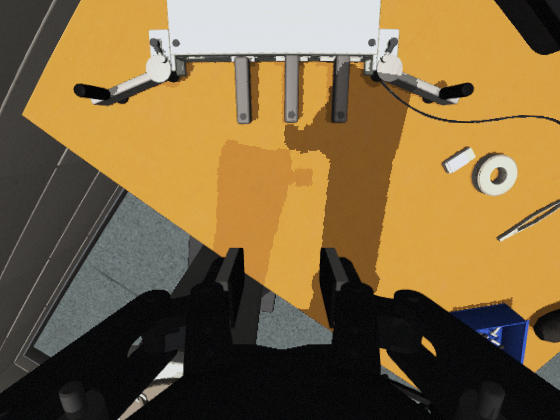

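View pics/f2.png

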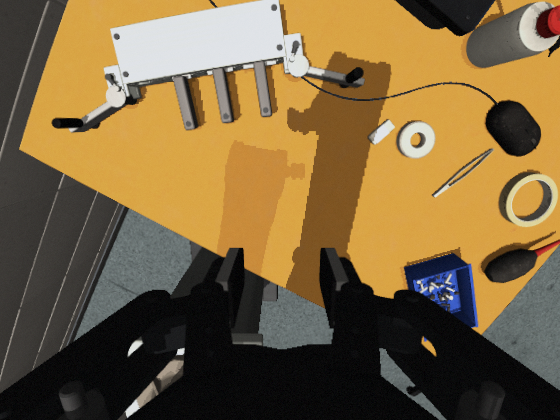

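All three handles stand at the rack, with free ends at (244,120), (292,117) and (341,118) in the first view, and the legs are still out. I'll check this numerically.

```bash
python3 - <<'E'
from ins import *
z=np.load("f1.npz");c={k:z[k] for k in z.files if k not in"pD"};p,D=z["p"],z["D"]
P=cloud(c,D);hsv=cv2.cvtColor(p,cv2.COLOR_BGR2HSV)
v,u=np.mgrid[0:420,0:560]
k=((hsv[...,1]<90)&(P[...,2]>.043)&(P[...,2]<.056)&(v>50)&(v<140)).astype(np.uint8)
R=P[...,:2]-C;a=R@xv;b=R@yv;k&=((a<-.039)&(abs(b)<.11)).astype(np.uint8)
n,l,st,ce=cv2.connectedComponentsWithStats(k)
for i in range(1,n):
    if st[i,4]<100: continue
    uv=np.stack(np.nonzero(l==i)[::-1],1);q=onz(c,uv,.048)[:,:2]-C;r=rect(q@np.stack([xv,yv],1))
    A=q@xv;B=q@yv
    print("handle end x",A.min().round(4),"mid y",((B.max()+B.min())/2).round(4),"rect",r,"z",np.nanmedian(P[...,2][l==i]))
mm=((P[...,2]>0.0865)&(P[...,2]<0.1)&(hsv[...,2]<90)&(v<140)).astype(np.uint8)
n,l,st,ce=cv2.connectedComponentsWithStats(mm)
for i in range(1,n):
    if 20<st[i,4]<400:
        uv=np.stack(np.nonzero(l==i)[::-1],1);(x,y),r=cv2.minEnclosingCircle((onz(c,uv,.088)[:,:2]*1000).astype(np.float32))
        q=np.array([x,y])/1000-C;A,B=q@xv,q@yv;print("post",ce[i].round(),r,"joint",np.arctan2(abs(B)-.132,-(A+.052))+np.pi/2)
E
```

```text
handle end x -0.1125 mid y -0.0203 rect (array([-0.07582825, -0.02038406]), np.float32(0.07339692), np.float32(0.014944645), np.float32(0.0032456869)) z 0.049856493868763285
handle end x -0.1123 mid y -0.0771 rect (array([-0.07547562, -0.07712798]), np.float32(0.073680446), np.float32(0.016939215), np.float32(-0.007844782)) z 0.04979533010291107
handle end x -0.1136 mid y 0.0368 rect (array([-0.07681236,  0.03681415]), np.float32(0.07363797), np.float32(0.015106108), np.float32(0.003517428)) z 0.04675589944378311
post [467.  89.] 7.08195686340332 joint 2.805219560134042
post [80. 90.] 7.594603538513184 joint 2.7949098908301826
```

```bash
python3 -c "
from cell import env,job
job.job_done();print(env.get_state()['time'])"
```

```text
the job is handed in; nothing more can be done
the job is handed in; nothing more can be done
```

The rack is set up and the job is handed in at about 52 s of the 210 s allowed. I swung both legs out to their stops, then slid the three gauges on the bench (28, 38 and 48 mm blades) home into their slots. The 18 mm gauge (gauge0) was not on the bench.

- **Legs:** they read 2.795 and 2.805 rad in the last image, against the 2.7 rad needed.
- **Depth:** the handle ends were at x = -112.3 to -113.6 mm on the rack, where fully home is -112.5 mm. That puts the shoulders within about 1 mm of the face.
- **Sideways:** the handles were 0.3, 1.2 and 2.4 mm off their slot middles, against a 6 mm limit. The largest is the 48 mm gauge, and probably includes some of the handle's side face in the measurement.
- **Angle:** all three were within 0.01 rad of the rack's axis.
- **Bystanders:** the eraser, ring gauge, tweezers and tape roll look unmoved, judged by eye from the before and after images.

No check failed. An early, coarse rack estimate had yaw 0.173 rad. I replaced it before the insertions with 0.143 rad from a closer view, which the leg hinges and posts agreed with to about 1 mm.

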